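Staggered start of three magnetic stirrers

ROBOT

A 6-joint arm with a two-finger parallel gripper is mounted at the origin on a cart in front of the work surface, level with it; the furniture and walls round the work are solid. World frame = base frame: x ahead of the robot, y to its left, z up, the work surface at z = 0. Lengths are in m, angles in degrees, forces in N, time in s.
With the tool pointing down it reaches from about 0.35 to 0.875 m from the base axis. Payload 4.2 kg.
Tool frame: the origin (TCP) lies midway between the tips of the shut fingers; the grasp point (between the pads) lies r.grasp_offset behind it (r.grasp_offset is the distance from the TCP to the grasp point, in m); z points along the fingers, y is the direction in which the jaws open and shut (so a half turn about z gives the same grasp; the last joint's range is limited). The gripper opens to 87 mm and grips with 3 to 60 N. Pads are 19 mm wide; open, the fingers measure 117 mm over their backs; the gripper's body (75 mm by 190 mm) begins 51 mm behind the grasp point.
Start: joints at [88.556, 22.042, 0.453, 0, -68.411, -14.817], TCP at [0.175, 0.6, 0.223] pointing down, gripper open.
Joint ranges: [-179.83, 179.83], [-69.29, 118.12], [-61.27, 80.66], [-181.25, 117.63], [-171.15, -9.14], [-177.46, 177.46]. Speed limits (degrees/s): [159.86, 159.86, 180, 180, 180, 180].

INTERFACE

Orientations are given as a 3x3 rotation matrix whose columns are the frame's x, y, z axes.
In Python, from station import sense, optics, r gives the robot as it stands. The module is installed in compiled form; this text tells all that it offers.
- The arm moves only by the tool servo_tool, never from a script. Its argument "deltas" is a list of rows, each an object with "slide": the shift along the tool's x, y, z in units of 25 mm (1.0 is 25 mm), a list of three; "spin": the turn about the tool's z in units of 8 degrees (1.0 is 8 degrees). A call has 1 to 10 rows; each row shifts and turns the pose as measured when the row begins, along the tool's axes as they then stand; what a row does not reach is not made up. A row lasts 1/10 s, in which the tool goes at most 50 mm and 8.59 degrees, less where a joint would pass 70% of its speed; a pose out of reach is approached as far as the arm can. A call is refused whole if a number of a shift passes 1 or a number of a turn 1, either way. A call with a gripper value outside its range is refused whole. "gripper" is the closure in counts, from 0 (fully open) to 255 (shut), set as the call begins (left out, the last holds). The fingers move at their own pace and stop on an object; the grip force is fixed at half the most. Time passes only in rows, so rows that do not move let the fingers close. It gives the time, the measured TCP pose, the force and the opening at its end, in the units of the state.
- sense(): the state, without advancing time (a new reading comes with each control period).
- optics.capture(name): name is "scene" or "side" or "wrist"; returns a dict with "frame" (400x640x3 uint8, red, green, blue), "camera_matrix" (3x3 intrinsics, pixels), "eye" and "rotation" of the camera in the world. Camera axes: x right, y down, z forward; pixel columns grow to the right and rows downward; lengths in m; the calibration is good to about 2 mm. The wrist camera is an equidistant fisheye: a pixel r from the principal point sees the ray r / f radians off the axis. A picture is of the moment at which its call begins. There is no depth.
- r.finish_job(): hands the job in, once; it reports no verdict.
The state is a dict: "time_s": time; "joints": joint angles; "joint_velocities": joint speeds; "effort": joint torques, N m; "tcp_pos": TCP position; "ee_rot": TCP orientation; "wrist_force": force on the tool from outside, world axes, zero at the start; "moment": the same for the moment, N m; "gripper_width": opening from 0.0 (shut) to 1.0 (fully open).
Only numpy, scipy, OpenCV 4.12 (cv2) and the standard library are available. Lean on these libraries where they do the work, as an engineer would, in place of code of your own. Each camera call takes 0.05 s, during which the arm holds its last target.

TASK

Start the three stirrers for a staggered run by lightly pressing their green start keys down, each all the way in: first the stirrer with the conical flask, then the one with the brown bottle, and last the one with the beaker. Press no key before its turn, pick nothing up, and leave the vessels and the other things on the bench standing where they are.

Things in the scene. Friction and masses are not known exactly. Their poses are not given: they have to be found in the camera images.
- stirrer_flask: White magnetic stirrer, 185 deep (x) x 104 wide (y) mm, fixed, under the conical glass flask (64 mm wide at the foot, 105 mm tall). Three alike, placed at random: only the vessel tells them apart. Origin under its centre on the worktop, z up, front = -x. Front deck 36 mm high; from x = -25 mm raised to 50 mm, with a metal plate (88 mm wide, top 56 mm) at x = +40 mm.
- top_flask (a point): Centre of the top face of this stirrer's green round start key (24 mm across, on the middle of the front deck, 68 mm in front of the stirrer's origin, about 108 mm in front of the vessel's axis). Unpressed it is 54 mm above the worktop, 18 mm proud of the deck; it moves with the key.
- key_flask (a joint): Travel of that green key in m, straight down: 0 = out (off), 0.008 = fully in; it stays where it is left. The stirrer is on from 5 mm. It yields at about 2.5 N; its sprung cap (1.5 N/mm) gives nearly 2 mm before the key moves, springs back when let go, and softens the stop: about 6 N when 12 mm down. Over 25 N on a stirrer or its key is too hard.
- flask: Loose vessel on its stirrer's plate: the conical glass flask (64 mm wide at the foot, 105 mm tall); origin at the centre of its foot. To stay where it is.
- stirrer_bottle: White magnetic stirrer, 185 deep (x) x 104 wide (y) mm, fixed, under the brown bottle with the black screw cap (57 mm wide, 111 mm tall). Three alike, placed at random: only the vessel tells them apart. Origin under its centre on the worktop, z up, front = -x. Front deck 36 mm high; from x = -25 mm raised to 50 mm, with a metal plate (88 mm wide, top 56 mm) at x = +40 mm.
- top_bottle (a point): Centre of the top face of this stirrer's green round start key (24 mm across, on the middle of the front deck, 68 mm in front of the stirrer's origin, about 108 mm in front of the vessel's axis). Unpressed it is 54 mm above the worktop, 18 mm proud of the deck; it moves with the key.
- key_bottle (a joint): Travel of that green key in m, straight down: 0 = out (off), 0.008 = fully in; it stays where it is left. The stirrer is on from 5 mm. It yields at about 2.5 N; its sprung cap (1.5 N/mm) gives nearly 2 mm before the key moves, springs back when let go, and softens the stop: about 6 N when 12 mm down. Over 25 N on a stirrer or its key is too hard.
- amber_bottle: Loose vessel on its stirrer's plate: the brown bottle with the black screw cap (57 mm wide, 111 mm tall); origin at the centre of its foot. To stay where it is.
- stirrer_beaker: White magnetic stirrer, 185 deep (x) x 104 wide (y) mm, fixed, under the open glass beaker (68 mm wide, 82 mm tall). Three alike, placed at random: only the vessel tells them apart. Origin under its centre on the worktop, z up, front = -x. Front deck 36 mm high; from x = -25 mm raised to 50 mm, with a metal plate (88 mm wide, top 56 mm) at x = +40 mm.
- top_beaker (a point): Centre of the top face of this stirrer's green round start key (24 mm across, on the middle of the front deck, 68 mm in front of the stirrer's origin, about 108 mm in front of the vessel's axis). Unpressed it is 54 mm above the worktop, 18 mm proud of the deck; it moves with the key.
- key_beaker (a joint): Travel of that green key in m, straight down: 0 = out (off), 0.008 = fully in; it stays where it is left. The stirrer is on from 5 mm. It yields at about 2.5 N; its sprung cap (1.5 N/mm) gives nearly 2 mm before the key moves, springs back when let go, and softens the stop: about 6 N when 12 mm down. Over 25 N on a stirrer or its key is too hard.
- beaker: Loose vessel on its stirrer's plate: the open glass beaker (68 mm wide, 82 mm tall); origin at the centre of its foot. To stay where it is.
- timer: White bench timer lying flat, 62x66x16 mm, loose, in front of the stirrers; origin under its centre. Bystander.
- dish: Flat clear dish, 64 mm across, 13 mm high, loose, in front of the stirrers; origin under its centre. Bystander.
- log_book: Black notebook lying flat, 148x110x16 mm, loose, front left; origin under its centre. Bystander.
- syringe: Clear syringe lying flat, 34x108x20 mm, loose, front right; origin under its centre. Bystander.
- dosing_pump: Tall fixed beige dosing pump at the left of the work, 452 (x) x 185 (y) x 264 mm high; origin under its centre, front towards the robot. Not part of the job: the arm may start close beside or in front of it, so rise above it before crossing.

How it is judged:
By the outcome, as a careful person would: the job done as asked, in the order asked, and still so for the second after the job is handed in, with the robot touching nothing.
It also fails if it takes over 56 s, if anything falls off the work surface, if the arm or the gripper's body presses on something with over 40 N, if the wrist force passes 120 N, or if a joint passes its speed limit or range.

## Working session

There is one attempt and no reset: what is moved stays moved. The work goes in short steps, Python scripts to look and compute and a tool call to move; the robot and the scene stay as the last step left them, time stands still between calls to the robot, and variables do not carry over. Pictures are saved under pics/ and viewed, and the job is handed in when it is done.

Besides the shell and the picture viewer there is one more tool, called after "Call:" as name([rows], argument=value, ...), one row to a line, values as JSON. servo_tool: Moves the arm, as the interface text tells. Its arguments: {"type":"object","properties":{"deltas":{"type":"array"},"gripper":{"type":"number"}},"required":["deltas"]}

```bash
mkdir -p pics
python3 - <<'E'
from station import sense, optics, r
import cv2,pickle
s=sense();print(s['time_s'],s['tcp_pos'],s['ee_rot'],s['wrist_force'],s['gripper_width'],r.grasp_offset)
d={}
for n in ["scene","side","wrist"]:
    c=optics.capture(n);d[n]=c;cv2.imwrite(f'pics/{n}0.png',c['frame'][:,:,::-1]);print(n,c['eye'],c['rotation'],c['camera_matrix'])
pickle.dump(d,open('c0.pkl','wb'))
E
```

```text
0.0 [0.17481518 0.5994357  0.22147651] [[ 9.59951399e-01 -2.80166133e-01 -5.00195083e-04]
 [-2.80166560e-01 -9.59949140e-01 -2.08484571e-03]
 [ 1.03941321e-04  2.14148849e-03 -9.99997702e-01]] [ 0.76651472  0.15121686 -0.11131445] 1.0012459523387258 0.0187
scene [ 0.00279678 -0.66076496  0.81846994] [[ 0.79526557 -0.39971057  0.45583346]
 [-0.60621281 -0.51477778  0.60622592]
 [-0.00766197 -0.75844268 -0.65169471]] [[376.99784949   0.         317.68996572]
 [  0.         376.99784949 198.74230119]
 [  0.           0.           1.        ]]
side [-0.16954816 -1.1871298   0.69985923] [[ 0.87830519 -0.17029247  0.4467443 ]
 [-0.47759673 -0.35539001  0.80349194]
 [ 0.02193984 -0.91907476 -0.39347202]] [[441.83880022   0.         320.38711873]
 [  0.         441.83880022 198.38635054]
 [  0.           0.           1.        ]]
wrist [0.24628354 0.5798759  0.38379281] [[-0.27941502 -0.92371883 -0.26205106]
 [-0.96016859  0.26934041  0.07437757]
 [ 0.00187698  0.27239541 -0.96218357]] [[309.70691629   0.         321.7254492 ]
 [  0.         309.70691629 203.37720863]
 [  0.           0.           1.        ]]
```

View pics/scene0.png

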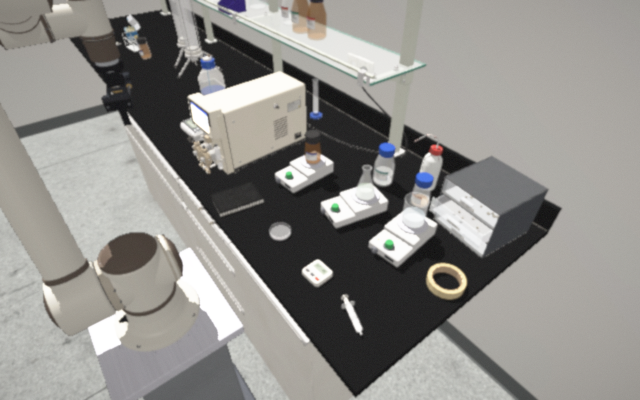

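View pics/side0.png

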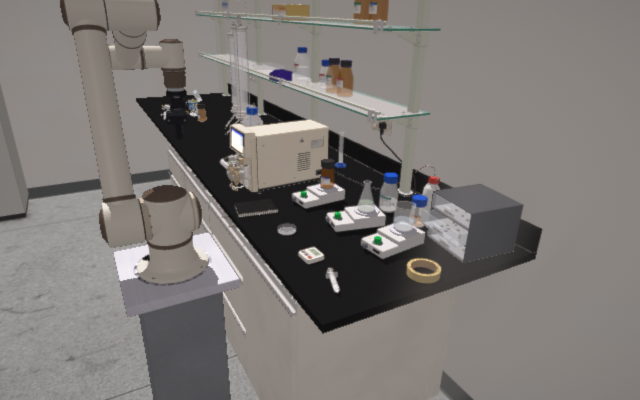

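View pics/wrist0.png

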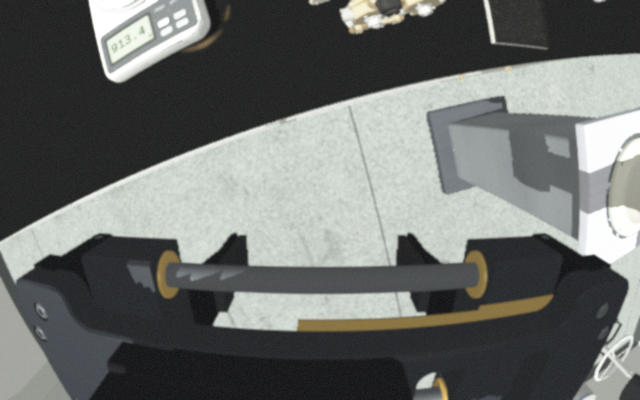

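The scene picture shows the brown bottle on the left stirrer (key about (288,175)), the flask on the middle one (335,208) and the beaker on the right one (389,244). The side picture agrees. Next I'll measure the keys.

```bash
cat > h.py <<'E'
import numpy as np,cv2
def ray(c,u,v):
    K=c['camera_matrix'];d=np.array([(u-K[0,2])/K[0,0],(v-K[1,2])/K[1,1],1]);d=c['rotation']@d
    return np.array(c['eye']),d/np.linalg.norm(d)
def onz(c,u,v,z):
    e,d=ray(c,u,v);return e+d*(z-e[2])/d[2]
def green(f):
    h=cv2.cvtColor(f,cv2.COLOR_RGB2HSV);m=cv2.inRange(h,(45,120,40),(85,255,255))
    n,l,s,ce=cv2.connectedComponentsWithStats(m)
    return [(ce[i],s[i]) for i in range(1,n) if s[i,4]>12]
def tri(c1,p1,c2,p2):
    e1,d1=ray(c1,*p1);e2,d2=ray(c2,*p2)
    A=np.stack([d1,-d2],1);t=np.linalg.lstsq(A,e2-e1,rcond=None)[0]
    a=e1+t[0]*d1;b=e2+t[1]*d2;return (a+b)/2,np.linalg.norm(a-b)
E
python3 - <<'E'
from h import *;import pickle
np.set_printoptions(precision=4,suppress=True)
d=pickle.load(open('c0.pkl','rb'));P={}
for n in ['scene','side']:
    P[n]=sorted(green(d[n]['frame']),key=lambda q:q[0][0])
    for c,s in P[n]: print(n,c,s,onz(d[n],*c,.054),onz(d[n],*c,.045))
for a,b in zip(P['scene'],P['side']):print(tri(d['scene'],a[0],d['side'],b[0]))
f=d['scene']['frame'][110:280,250:460,::-1];cv2.imwrite('pics/z1.png',cv2.resize(f,None,fx=3.5,fy=3.5,interpolation=2))
f=d['side']['frame'][140:270,280:460,::-1];cv2.imwrite('pics/z2.png',cv2.resize(f,None,fx=4,fy=4,interpolation=2))
E
```

```text
scene [288.5789 174.8947] [287 173   4   5  19] [0.5348 0.2082 0.054 ] [0.541  0.2185 0.045 ]
scene [334.9259 207.4074] [333 205   5   6  27] [ 0.5543 -0.0137  0.054 ] [ 0.5608 -0.0061  0.045 ]
scene [388.6053 244.    ] [386 241   6   7  38] [ 0.5754 -0.2186  0.054 ] [ 0.5822 -0.2134  0.045 ]
side [303.0345 193.1379] [301 190   5   7  29] [0.5283 0.205  0.054 ] [0.538  0.2244 0.045 ]
side [337.0571 214.7429] [335 211   5   8  35] [ 0.5473 -0.0181  0.054 ] [ 0.5573 -0.0018  0.045 ]
side [377.4318 239.7727] [374 236   7   8  44] [ 0.5677 -0.2272  0.054 ] [ 0.578  -0.2138  0.045 ]
(array([0.5342, 0.2117, 0.0511]), np.float64(0.004800954502222039))
(array([ 0.5547, -0.01  ,  0.0499]), np.float64(0.004594960171063487))
(array([ 0.5804, -0.2131,  0.0448]), np.float64(0.0033552947884866588))
```

View pics/z1.png

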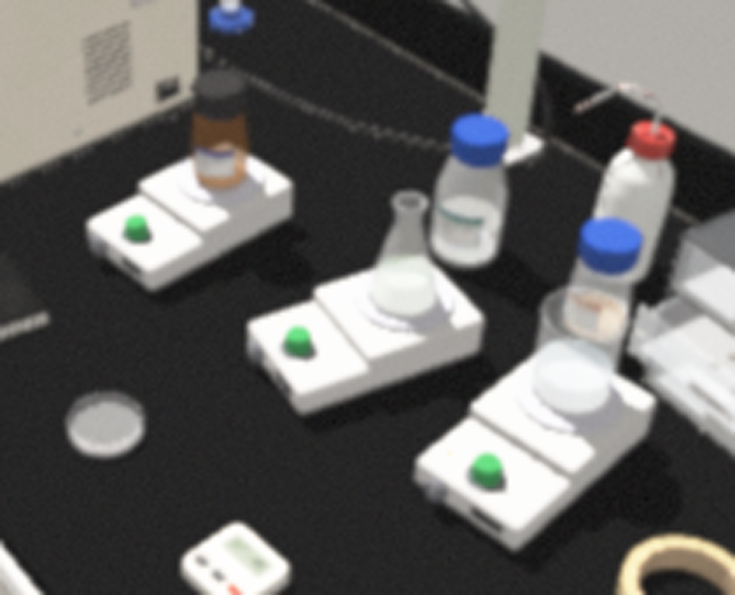

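View pics/z2.png

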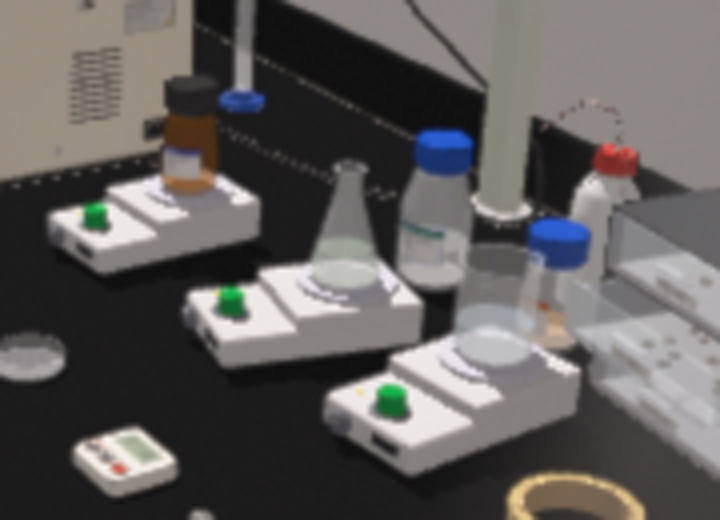

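Both views confirm which vessel stands where. Rough key positions are bottle (0.535,0.212), flask (0.555,-0.010) and beaker (0.578,-0.215). I'll rise above the pump with the gripper shut, then try a small spin.

Call:
servo_tool([
  {"slide":[0,0,-1],"spin":0},
  {"slide":[0,0,-1],"spin":0},
  {"slide":[0,0,-1],"spin":0},
  {"slide":[0,0,-1],"spin":0},
  {"slide":[0,0,-1],"spin":0},
  {"slide":[0,0,-1],"spin":0},
  {"slide":[0,0,-1],"spin":0},
  {"slide":[0,0,-1],"spin":0},
  {"slide":[0,0,-1],"spin":1},
  {"slide":[0,0,0],"spin":1},
], gripper=255)

```text
time_s: 1.15
tcp_pos: [0.1747, 0.5987, 0.4494]
ee_rot: [[0.84, -0.542, -0.003], [-0.542, -0.84, -0.015], [0.006, 0.014, -1.0]]
wrist_force: [0.6, 0.9, 0.7]
gripper_width: 0.168
```

Run:
```python
from station import sense
s=sense();print(s['time_s'],s['tcp_pos'],s['ee_rot'],s['joints'],s['gripper_width'])
```

```text
1.15 [0.17471507 0.59873991 0.44942904] [[ 0.84017245 -0.54231074 -0.00305218]
 [-0.54229135 -0.84005864 -0.01488496]
 [ 0.00550827  0.0141611  -0.99988455]] [ 88.50016584  19.7298476   28.44946353  -0.15465004 -99.5767472
 -31.36730778] 0.16769244963416954
```

Call:
servo_tool([
  {"slide":[0,0,0],"spin":1},
  {"slide":[0,0,0],"spin":1},
  {"slide":[0,0,0],"spin":1},
  {"slide":[0,0,0],"spin":1},
  {"slide":[0,0,0],"spin":1},
  {"slide":[0,0,0],"spin":1},
  {"slide":[0,0,0],"spin":1},
  {"slide":[0,0,0],"spin":1},
  {"slide":[0,0,0],"spin":1},
  {"slide":[0,0,0],"spin":1},
])

```text
time_s: 2.15
tcp_pos: [0.1739, 0.5986, 0.4458]
ee_rot: [[-0.442, -0.897, -0.006], [-0.897, 0.442, -0.021], [0.022, -0.004, -1.0]]
wrist_force: [0.5, 0.6, 0.3]
gripper_width: 0.006
```

Call:
servo_tool([
  {"slide":[0,0,0],"spin":1},
  {"slide":[0,0,0],"spin":1},
  {"slide":[0,0,0],"spin":1},
  {"slide":[0,0,0],"spin":1},
  {"slide":[0,0,0],"spin":1},
  {"slide":[0,0,0],"spin":1},
  {"slide":[0,0,0],"spin":1},
  {"slide":[0,0,0],"spin":1},
  {"slide":[0,0,0],"spin":0.3},
])

```text
time_s: 3.05
tcp_pos: [0.2034, 0.5959, 0.4403]
ee_rot: [[-0.999, 0.034, -0.025], [0.034, 0.999, -0.028], [0.024, -0.029, -0.999]]
wrist_force: [0.2, 0.3, -0.3]
gripper_width: 0.006
```

Call:
servo_tool([
  {"slide":[-0.58,-1,0],"spin":0},
  {"slide":[-0.58,-1,0],"spin":0},
  {"slide":[-0.58,-1,0],"spin":0},
  {"slide":[-0.58,-1,0],"spin":0},
  {"slide":[-0.58,-1,0],"spin":0},
  {"slide":[-0.58,-1,0],"spin":0},
  {"slide":[-0.58,-1,0],"spin":0},
  {"slide":[-0.58,-1,0],"spin":0},
  {"slide":[-0.58,-1,0],"spin":0},
  {"slide":[-0.58,-1,0],"spin":0},
])

```text
time_s: 4.05
tcp_pos: [0.3444, 0.3319, 0.439]
ee_rot: [[-0.999, 0.041, -0.03], [0.042, 0.998, -0.037], [0.028, -0.038, -0.999]]
wrist_force: [-0.3, 0.2, -0.1]
gripper_width: 0.006
```

Call:
servo_tool([
  {"slide":[-0.6,-1,0],"spin":0},
  {"slide":[-0.6,-1,0],"spin":0},
  {"slide":[-0.6,-1,0],"spin":0},
  {"slide":[-0.6,-1,0],"spin":0},
  {"slide":[-0.6,-1,0],"spin":0},
  {"slide":[-0.6,-1,0],"spin":0},
  {"slide":[-0.6,-1,0],"spin":0},
  {"slide":[-0.6,-1,0],"spin":0},
  {"slide":[-0.6,-1,0],"spin":0},
  {"slide":[-0.6,-1,0],"spin":0},
])

```text
time_s: 5.05
tcp_pos: [0.4868, 0.0614, 0.4438]
ee_rot: [[-0.998, 0.05, -0.031], [0.051, 0.998, -0.035], [0.03, -0.036, -0.999]]
wrist_force: [1.3, -0.3, 1.1]
gripper_width: 0.007
```

Call:
servo_tool([
  {"slide":[-0.6,-1,0.5],"spin":0},
  {"slide":[-0.6,-1,1],"spin":0},
  {"slide":[-0.6,-0.5,1],"spin":0},
  {"slide":[0,0,1],"spin":0},
  {"slide":[0,0,1],"spin":0},
  {"slide":[0,0,0],"spin":0},
])

```text
time_s: 5.65
tcp_pos: [0.5276, -0.0155, 0.3276]
ee_rot: [[-0.997, 0.063, -0.032], [0.064, 0.997, -0.033], [0.03, -0.035, -0.999]]
wrist_force: [0.2, 0.5, 0.2]
gripper_width: 0.007
```

Run:
```python
from station import sense, optics
import cv2,pickle
c=optics.capture('wrist');s=sense();pickle.dump((c,s),open('w1.pkl','wb'));cv2.imwrite('pics/w1.png',c['frame'][:,:,::-1]);print(s['tcp_pos'],s['joints'],c['eye'],s['wrist_force'])
```

```text
[ 0.52868414 -0.01551744  0.32994388] [  16.72408526   10.09373433   -1.44762752    1.37284305  -80.55347772
 -110.58661501] [ 0.45882945 -0.00453707  0.4918519 ] [ 0.47746069 -0.05706735 -0.3568873 ]
```

View pics/w1.png

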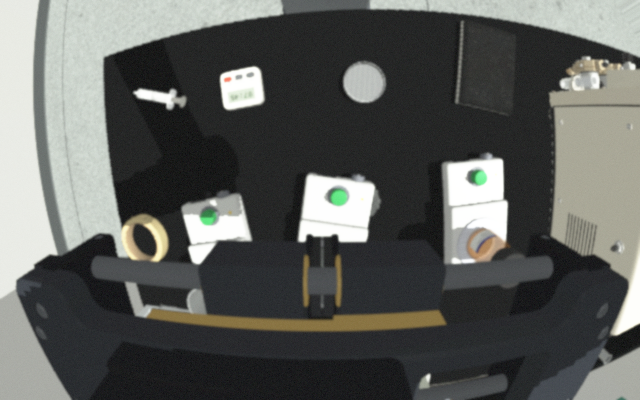

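The wrist view shows all three keys: beaker near (209,217), flask (339,197) and bottle (479,177). I'll cast fisheye rays to place them.

```bash
cat >> h.py <<'E'
def fray(c,u,v):
    K=c['camera_matrix'];x=u-K[0,2];y=v-K[1,2];r=np.hypot(x,y);t=r/K[0,0]
    d=np.array([x/r*np.sin(t),y/r*np.sin(t),np.cos(t)]);return np.array(c['eye']),c['rotation']@d
def fonz(c,u,v,z):
    e,d=fray(c,u,v);return e+d*(z-e[2])/d[2]
E
python3 - <<'E'
from h import *;import pickle
np.set_printoptions(precision=4,suppress=True)
c,s=pickle.load(open('w1.pkl','rb'))
f=c['frame']
for ce,st in green(f): print(ce,st,fonz(c,*ce,.053))
# white stirrer front edges
g=cv2.cvtColor(f,cv2.COLOR_RGB2GRAY)
m=cv2.inRange(g,150,255);
cv2.imwrite('pics/w1z.png',cv2.resize(f[140:270,170:530,::-1],None,fx=2.2,fy=2.2,interpolation=2))
E
```

```text
[477.7143 177.381 ] [472 171  14  13 126] [0.5385 0.2158 0.053 ]
[338.0054 196.8098] [331 190  15  15 184] [ 0.5582 -0.0022  0.053 ]
[208.0252 216.8805] [201 210  15  15 159] [ 0.5789 -0.2062  0.053 ]
```

View pics/w1z.png

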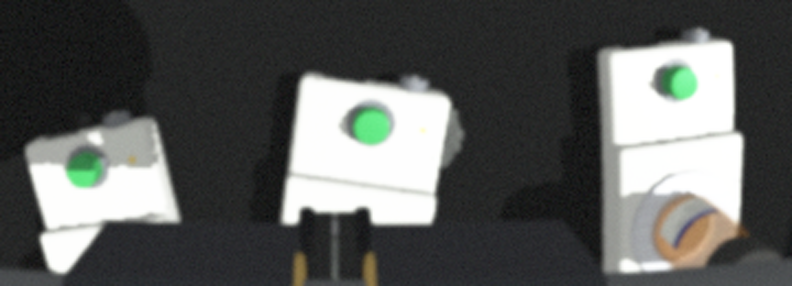

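Call:
servo_tool([
  {"slide":[-0.14,0.07,0.9],"spin":0},
  {"slide":[-0.14,0.07,0.9],"spin":0},
  {"slide":[-0.14,0.07,0.9],"spin":0},
  {"slide":[-0.14,0.07,0.9],"spin":0},
  {"slide":[-0.14,0.07,0.9],"spin":0},
  {"slide":[-0.14,0.07,0.9],"spin":0},
  {"slide":[-0.14,0.07,0.9],"spin":0},
  {"slide":[-0.14,0.07,0.7],"spin":0},
  {"slide":[-0.14,0.07,0.5],"spin":0},
  {"slide":[0,0,0],"spin":0},
])

```text
time_s: 6.7
tcp_pos: [0.5736, -0.0044, 0.1566]
ee_rot: [[-0.998, 0.06, 0.01], [0.06, 0.998, -0.03], [-0.012, -0.029, -0.999]]
wrist_force: [-0.3, 0.3, -1.4]
gripper_width: 0.005
```

```bash
cat > look.py <<'E'
import sys
from station import sense, optics
from h import *;import pickle
np.set_printoptions(precision=4,suppress=True)
def fproj(c,p):
    q=c['rotation'].T@(np.array(p)-c['eye']);t=np.arctan2(np.hypot(q[0],q[1]),q[2]);h=np.hypot(q[0],q[1]);K=c['camera_matrix']
    return K[0,2]+K[0,0]*t*q[0]/h,K[1,2]+K[0,0]*t*q[1]/h
n=sys.argv[1]
c=optics.capture('wrist');s=sense();pickle.dump((c,s),open(n+'.pkl','wb'));cv2.imwrite(f'pics/{n}.png',c['frame'][:,:,::-1])
print(s['time_s'],s['tcp_pos'],s['wrist_force'],s['joints']);print(s['ee_rot'])
print('tcp px',fproj(c,s['tcp_pos']))
for ce,st in green(c['frame']):
    if st[4]>40: print(ce,st,fonz(c,*ce,.053))
E
python3 look.py w2
```

```text
6.75 [ 0.5741 -0.0044  0.1578] [-0.0065  1.2406  0.3501] [  16.7328   19.9152  -13.577     2.2162  -56.3498 -111.391 ]
[[-0.9981  0.0601  0.0122]
 [ 0.0597  0.9978 -0.0299]
 [-0.014  -0.0291 -0.9995]]
tcp px (np.float64(319.9661009166695), np.float64(253.33948693276815))
[539.3018 157.6931] [528 148  23  21 391] [0.5384 0.215  0.053 ]
[325.9744 185.0293] [313 172  26  27 546] [ 0.5585 -0.0018  0.053 ]
[135.4802 216.0897] [125 205  22  23 379] [ 0.579  -0.2036  0.053 ]
```

View pics/w2.png

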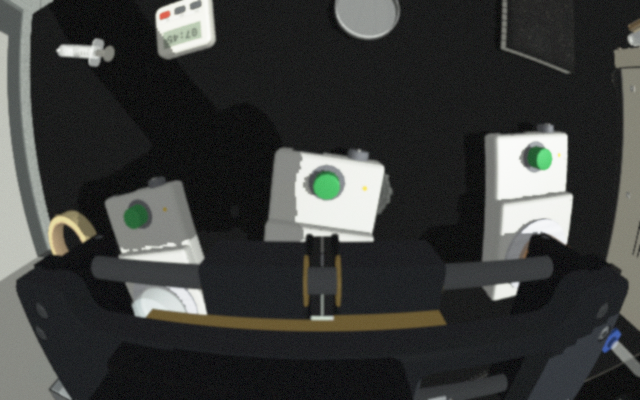

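Call:
servo_tool([
  {"slide":[0.2,0.04,0.6],"spin":0},
  {"slide":[0.2,0.04,0.7],"spin":0},
  {"slide":[0.15,0.04,0.7],"spin":0},
  {"slide":[0.1,0.04,0.6],"spin":0},
  {"slide":[0.03,0,0.4],"spin":0},
  {"slide":[0,0,0],"spin":0},
  {"slide":[0,0,0],"spin":0},
])

```text
time_s: 7.45
tcp_pos: [0.5671, 0.0003, 0.0923]
ee_rot: [[-0.998, 0.058, 0.035], [0.057, 0.998, -0.027], [-0.036, -0.025, -0.999]]
wrist_force: [-0.5, -0.3, 0.4]
gripper_width: 0.002
```

```bash
python3 look.py w3
python3 - <<'E'
import cv2
f=cv2.imread('pics/w3.png');cv2.imwrite('pics/w3z.png',cv2.resize(f[130:330,220:420],None,fx=3,fy=3,interpolation=2))
E
```

```text
7.5 [0.5671 0.0003 0.0923] [0.069  0.3798 0.1754] [  17.5358   22.8916  -20.2428    2.8884  -45.4429 -112.8334]
[[-0.9977  0.0579  0.0351]
 [ 0.057   0.998  -0.0266]
 [-0.0366 -0.0245 -0.999 ]]
tcp px (np.float64(320.01693273090063), np.float64(251.62584075337526))
[575.4937 176.5748] [562 164  27  27 555] [0.5377 0.2131 0.053 ]
[318.4209 212.6474] [302 195  33  36 936] [ 0.5572 -0.0014  0.053 ]
[ 94.9028 233.8333] [ 86 230  19  11  72] [ 0.5691 -0.201   0.053 ]
```

View pics/w3z.png

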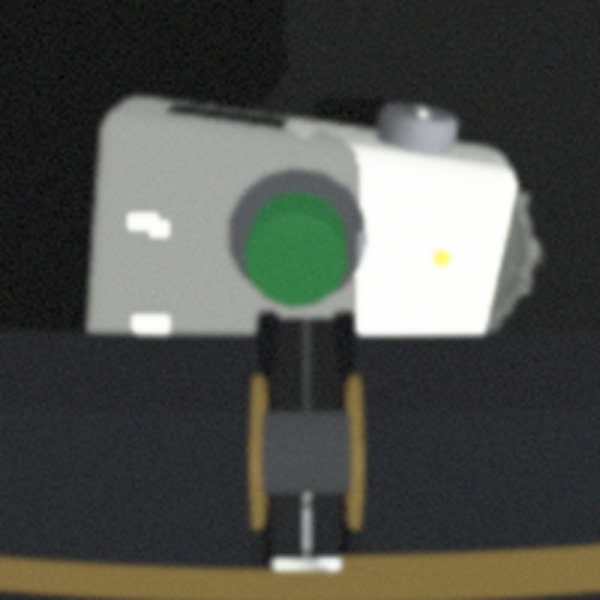

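Call:
servo_tool([
  {"slide":[0.2,0,0.3],"spin":0},
  {"slide":[0.2,0,0.3],"spin":0},
  {"slide":[0.2,0,0.2],"spin":0},
  {"slide":[0,0,0],"spin":0},
])

```text
time_s: 7.9
tcp_pos: [0.5525, 0.0007, 0.0718]
ee_rot: [[-0.998, 0.058, 0.038], [0.057, 0.998, -0.026], [-0.039, -0.023, -0.999]]
wrist_force: [-0.2, 0.1, 0.1]
gripper_width: 0.003
```

Call:
servo_tool([
  {"slide":[-0.12,-0.04,0.2],"spin":0},
  {"slide":[0,0,0.1],"spin":0},
  {"slide":[0,0,0],"spin":0},
])

```text
time_s: 8.2
tcp_pos: [0.5562, -0.0007, 0.0639]
ee_rot: [[-0.998, 0.058, 0.038], [0.057, 0.998, -0.026], [-0.04, -0.024, -0.999]]
wrist_force: [-0.6, 0.5, 0.0]
gripper_width: 0.002
```

```bash
python3 look.py w4
python3 - <<'E'
import cv2
f=cv2.imread('pics/w4.png');cv2.imwrite('pics/w4z.png',cv2.resize(f[130:330,220:420],None,fx=3,fy=3,interpolation=2))
E
```

```text
8.25 [ 0.5563 -0.0007  0.064 ] [-0.5691 -0.2689 -0.1472] [  17.8005   24.0747  -23.6795    3.2048  -40.6408 -113.4914]
[[-0.9976  0.0578  0.0385]
 [ 0.0568  0.998  -0.0259]
 [-0.0399 -0.0236 -0.9989]]
tcp px (np.float64(319.9863788679209), np.float64(251.83380283946488))
[591.7335 197.6415] [582 184  25  29 424] [0.5363 0.2066 0.053 ]
[318.9516 230.2032] [303 223  33  18 310] [ 0.5474 -0.0011  0.053 ]
```

View pics/w4z.png

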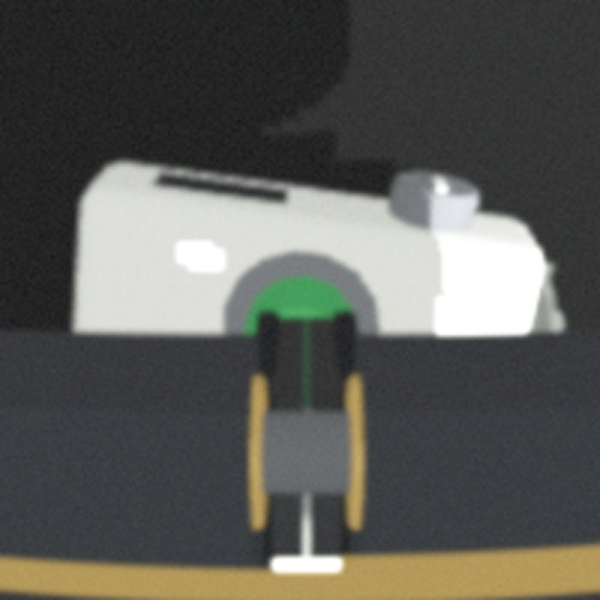

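The fingertip is centred over the flask's key. Pressing in small steps.

Call:
servo_tool([
  {"slide":[0,0,0.2],"spin":0},
  {"slide":[0,0,0.2],"spin":0},
  {"slide":[0,0,0.1],"spin":0},
  {"slide":[0,0,0],"spin":0},
])

```text
time_s: 8.65
tcp_pos: [0.5575, -0.0008, 0.0511]
ee_rot: [[-0.998, 0.058, 0.04], [0.057, 0.998, -0.026], [-0.041, -0.023, -0.999]]
wrist_force: [-0.4, 1.2, 2.2]
gripper_width: 0.001
```

Call:
servo_tool([
  {"slide":[0,0,0.14],"spin":0},
  {"slide":[0,0,0.14],"spin":0},
  {"slide":[0,0,0],"spin":0},
])

```text
time_s: 8.95
tcp_pos: [0.5577, -0.0008, 0.0442]
ee_rot: [[-0.998, 0.057, 0.04], [0.056, 0.998, -0.026], [-0.041, -0.023, -0.999]]
wrist_force: [-1.0, 0.6, 2.9]
gripper_width: 0.005
```

Call:
servo_tool([
  {"slide":[0,0,0.1],"spin":0},
  {"slide":[0,0,0],"spin":0},
  {"slide":[0,0,0],"spin":0},
])

```text
time_s: 9.25
tcp_pos: [0.5577, -0.0008, 0.0427]
ee_rot: [[-0.998, 0.057, 0.04], [0.056, 0.998, -0.026], [-0.041, -0.024, -0.999]]
wrist_force: [-3.1, 1.2, 5.8]
gripper_width: 0.004
```

Call:
servo_tool([
  {"slide":[0,0,0.08],"spin":0},
  {"slide":[0,0,0.04],"spin":0},
  {"slide":[0,0,0],"spin":0},
])

```text
time_s: 9.55
tcp_pos: [0.5577, -0.0008, 0.0416]
ee_rot: [[-0.998, 0.056, 0.04], [0.055, 0.998, -0.026], [-0.042, -0.024, -0.999]]
wrist_force: [-2.3, 1.2, 7.9]
gripper_width: 0.007
```

Call:
servo_tool([
  {"slide":[0,0,-0.4],"spin":0},
  {"slide":[0,0,-0.8],"spin":0},
  {"slide":[0,0,-1],"spin":0},
  {"slide":[0,0,-1],"spin":0},
  {"slide":[0,0,-1],"spin":0},
  {"slide":[0,0,-0.8],"spin":0},
  {"slide":[0,0,0],"spin":0},
])

```text
time_s: 10.25
tcp_pos: [0.5527, 0.002, 0.1714]
ee_rot: [[-0.998, 0.057, 0.041], [0.056, 0.998, -0.026], [-0.042, -0.024, -0.999]]
wrist_force: [-0.1, 0.4, 0.4]
gripper_width: -0.0
```

```bash
python3 look.py w5
python3 - <<'E'
from h import *;import pickle
np.set_printoptions(precision=4,suppress=True)
d=pickle.load(open('c0.pkl','rb'))
for n in ['scene','side']:
    f=d[n]['frame'];y,x=(60,170) if n=='scene' else (100,200)
    cv2.imwrite(f'pics/p_{n}.png',cv2.resize(f[y:y+130,x:x+180,::-1],None,fx=4,fy=4,interpolation=2))
E
```

```text
10.3 [0.5517 0.0019 0.1698] [-0.5733  1.1153  0.415 ] [  18.2456   16.4735  -16.9614    2.5887  -55.0217 -112.9621]
[[-0.9976  0.0573  0.0376]
 [ 0.0564  0.9981 -0.0266]
 [-0.0391 -0.0244 -0.9989]]
tcp px (np.float64(319.71191960327116), np.float64(248.7101240180952))
[525.511  171.8132] [515 162  22  21 364] [0.5378 0.2154 0.053 ]
[320.2151 197.5296] [309 187  23  23 423] [ 0.5564 -0.0014  0.053 ]
[140.8049 225.128 ] [131 215  21  21 328] [ 0.5779 -0.2035  0.053 ]
```

View pics/w5.png

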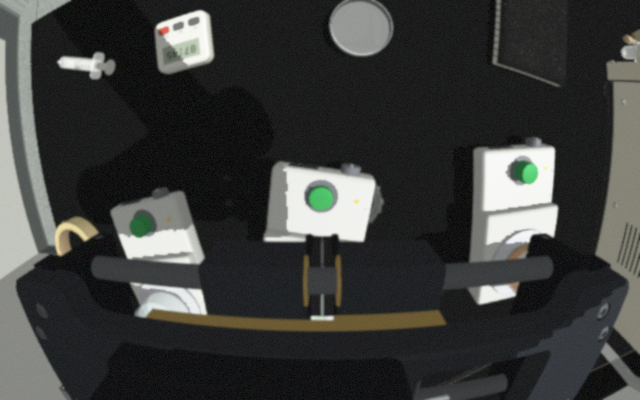

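View pics/p_scene.png

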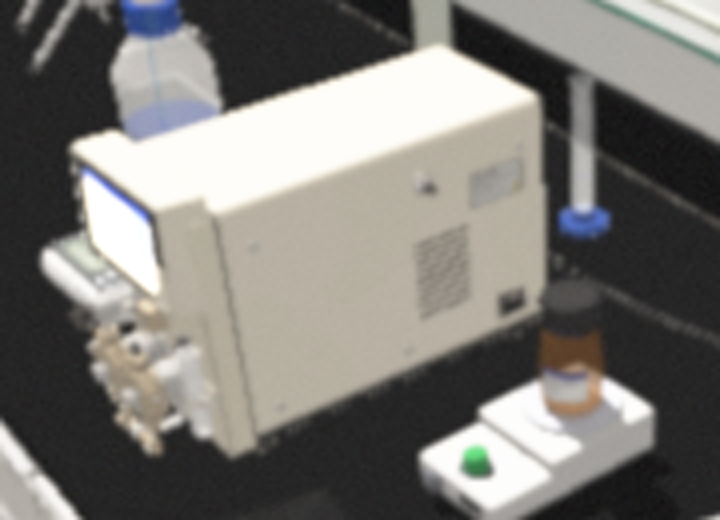

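View pics/p_side.png

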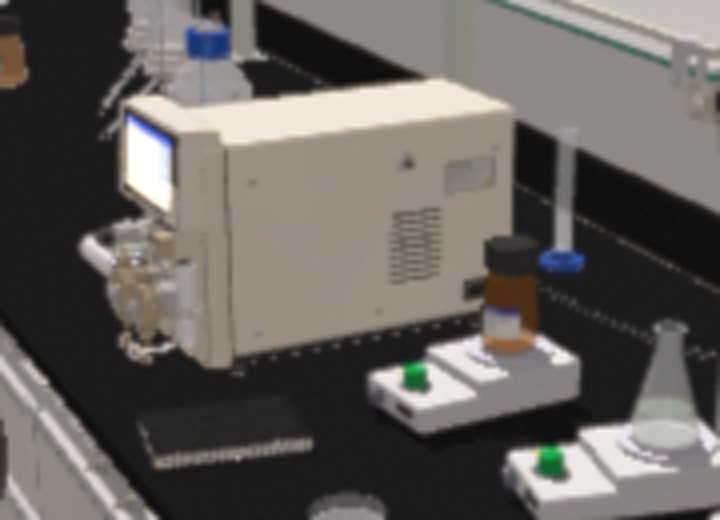

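Run:
```python
from h import *;import pickle
np.set_printoptions(precision=4,suppress=True)
d=pickle.load(open('c0.pkl','rb'));c,_=pickle.load(open('w5.pkl','rb'))
print(onz(d['scene'],230,173,0),onz(d['scene'],233,168,0.01),onz(d['scene'],301,139,0),onz(d['side'],258,190.5,0),onz(d['side'],318,178.7,0))
# top right edge
print('top',onz(d['scene'],170+222/4,60+215/4,.264),onz(d['scene'],170+540/4,60+98/4,.264),onz(d['side'],200+230/4,100+148/4,.264),onz(d['side'],200+512/4,100+108/4,.264))
print('wrist top edge',fonz(c,608,78,.264),fonz(c,597,240,0.0),fonz(c,612,180,0))
# bottle stirrer deck edges (z .036) left/right and vessel
for p in [(474,147),(553,145),(474,210),(556,206)]: print('deck',fonz(c,*p,.036))
for n in ['scene','side']:
  pass
```

```text
[0.4108 0.4098 0.    ] [0.4286 0.4175 0.01  ] [0.7485 0.4404 0.    ] [0.4302 0.4279 0.    ] [0.7227 0.444  0.    ]
top [0.4098 0.3473 0.264 ] [0.7264 0.3685 0.264 ] [0.3903 0.3054 0.264 ] [0.7025 0.3323 0.264 ]
wrist top edge [0.4601 0.0922 0.264 ] [0.6625 0.435  0.    ] [0.5634 0.4429 0.    ]
deck [0.5147 0.1579 0.036 ]
deck [0.5104 0.2673 0.036 ]
deck [0.5833 0.1633 0.036 ]
deck [0.585  0.2851 0.036 ]
```

Flask key pressed to the stop, with the force still rising to 7.9 N. The pump's side face lies at y of about 0.35–0.43, which leaves room for the gripper over the bottle's key. Moving to it at (0.538, 0.214).

Call:
servo_tool([
  {"slide":[0.1,0.6,0],"spin":0},
  {"slide":[0.1,1,0],"spin":0},
  {"slide":[0.1,1,0],"spin":0},
  {"slide":[0.1,1,0],"spin":0},
  {"slide":[0.1,1,0],"spin":0},
  {"slide":[0.1,1,0],"spin":0},
  {"slide":[0.1,1,0],"spin":0},
  {"slide":[0.1,1,0],"spin":0},
  {"slide":[0.1,0.7,0],"spin":0},
  {"slide":[0,0,0],"spin":0},
])

```text
time_s: 11.3
tcp_pos: [0.5324, 0.2202, 0.1478]
ee_rot: [[-0.998, 0.06, 0.014], [0.059, 0.998, -0.037], [-0.017, -0.036, -0.999]]
wrist_force: [0.1, 0.8, 0.2]
gripper_width: 0.005
```

```bash
python3 look.py w6
```

```text
11.35 [0.5322 0.2192 0.1476] [-0.6083 -0.1635 -0.1538] [  39.6801   21.0231  -13.651     2.5815  -56.115  -134.5933]
[[-0.9981  0.0606  0.0136]
 [ 0.06    0.9975 -0.0373]
 [-0.0159 -0.0364 -0.9992]]
tcp px (np.float64(318.2387357814525), np.float64(251.1455571572704))
[326.6843 209.2828] [314 196  26  27 548] [0.5373 0.2219 0.053 ]
[127.6978 233.4142] [119 224  18  20 268] [0.555  0.0096 0.053 ]
[ 33.1081 247.7297] [ 27 240  13  16 148] [ 0.5775 -0.1955  0.053 ]
```

View pics/w6.png

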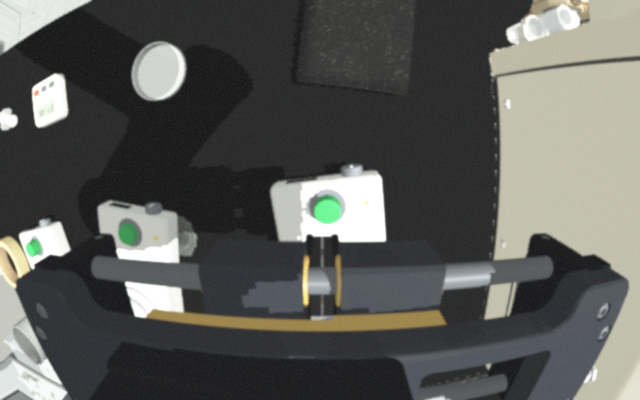

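Call:
servo_tool([
  {"slide":[-0.05,0.05,0.7],"spin":0},
  {"slide":[-0.05,0.05,0.7],"spin":0},
  {"slide":[-0.05,0.05,0.7],"spin":0},
  {"slide":[0,0,0.4],"spin":0},
  {"slide":[0,0,0],"spin":0},
  {"slide":[0,0,0],"spin":0},
])

```text
time_s: 11.95
tcp_pos: [0.5361, 0.2168, 0.0821]
ee_rot: [[-0.998, 0.064, 0.011], [0.064, 0.997, -0.04], [-0.013, -0.039, -0.999]]
wrist_force: [0.5, -0.2, 0.1]
gripper_width: 0.005
```

```bash
python3 look.py w7
python3 - <<'E'
import cv2
f=cv2.imread('pics/w7.png');cv2.imwrite('pics/w7z.png',cv2.resize(f[130:330,220:420],None,fx=3,fy=3,interpolation=2))
E
```

```text
12.0 [0.5361 0.2168 0.0822] [0.3869 0.1962 0.2666] [  39.2273   25.5395  -17.4867    2.8943  -47.9523 -134.8522]
[[-0.9979  0.0642  0.011 ]
 [ 0.0637  0.9972 -0.0394]
 [-0.0135 -0.0387 -0.9992]]
tcp px (np.float64(320.035824464445), np.float64(251.5350604972482))
[330.932  226.9254] [314 215  33  26 603] [0.5323 0.2229 0.053 ]
[  4.5106 265.0142] [  0 257  11  17 141] [ 0.576  -0.1872  0.053 ]
```

View pics/w7z.png

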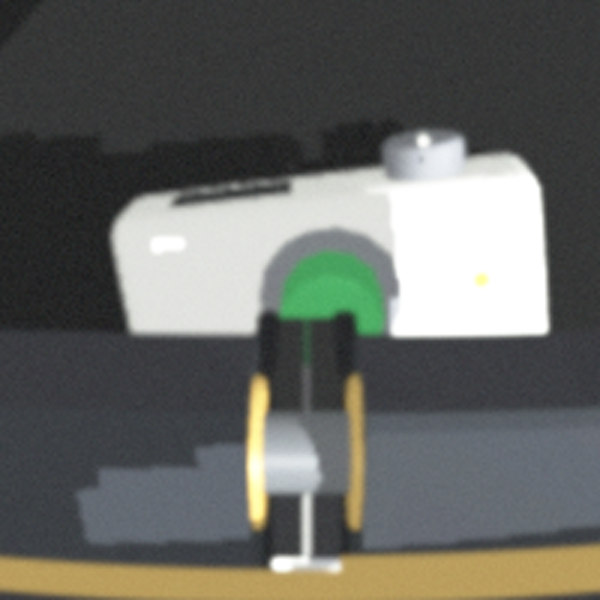

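Call:
servo_tool([
  {"slide":[0,0.15,0.25],"spin":0},
  {"slide":[0,0.15,0.25],"spin":0},
  {"slide":[0,0,0.2],"spin":0},
  {"slide":[0,0,0],"spin":0},
])

```text
time_s: 12.4
tcp_pos: [0.5379, 0.2249, 0.0652]
ee_rot: [[-0.998, 0.064, 0.015], [0.064, 0.997, -0.037], [-0.017, -0.036, -0.999]]
wrist_force: [-0.3, -0.2, -0.7]
gripper_width: 0.008
```

```bash
python3 look.py w8
python3 - <<'E'
import cv2
f=cv2.imread('pics/w8.png');cv2.imwrite('pics/w8z.png',cv2.resize(f[130:330,220:420],None,fx=3,fy=3,interpolation=2))
E
```

```text
12.45 [0.5382 0.2251 0.0655] [-0.4002 -0.1364  0.6662] [  39.7568   27.0313  -17.9149    3.0173  -45.7576 -135.5368]
[[-0.9978  0.0641  0.0152]
 [ 0.0635  0.9973 -0.0364]
 [-0.0175 -0.0354 -0.9992]]
tcp px (np.float64(320.25114427318306), np.float64(252.26840051212645))
[315.9804 229.621 ] [300 221  34  21 409] [0.529  0.2226 0.053 ]
```

View pics/w8z.png

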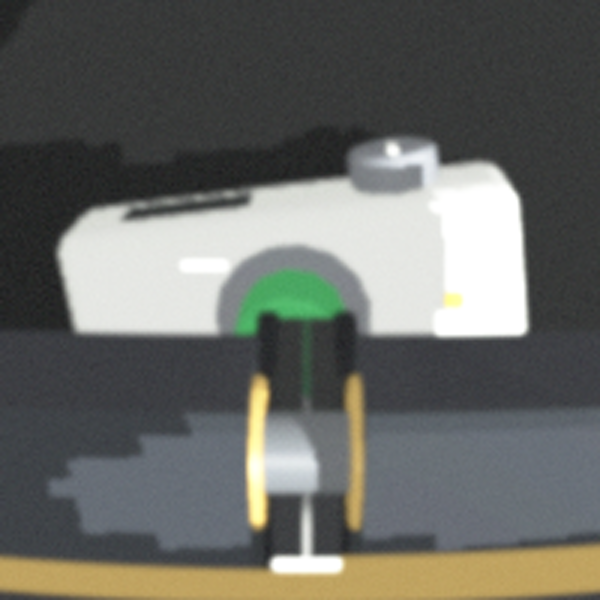

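Call:
servo_tool([
  {"slide":[0.03,-0.08,0.2],"spin":0},
  {"slide":[0,0,0.2],"spin":0},
  {"slide":[0,0,0.2],"spin":0},
  {"slide":[0,0,0],"spin":0},
])

```text
time_s: 12.85
tcp_pos: [0.538, 0.2231, 0.0503]
ee_rot: [[-0.998, 0.064, 0.017], [0.063, 0.997, -0.035], [-0.019, -0.034, -0.999]]
wrist_force: [-1.8, 0.8, 2.7]
gripper_width: 0.004
```

Call:
servo_tool([
  {"slide":[0,0,0.14],"spin":0},
  {"slide":[0,0,0.14],"spin":0},
  {"slide":[0,0,0.06],"spin":0},
  {"slide":[0,0,0],"spin":0},
])

```text
time_s: 13.25
tcp_pos: [0.5382, 0.2231, 0.0426]
ee_rot: [[-0.998, 0.063, 0.018], [0.062, 0.997, -0.035], [-0.02, -0.034, -0.999]]
wrist_force: [-2.2, 0.1, 5.7]
gripper_width: 0.005
```

Call:
servo_tool([
  {"slide":[0,0,0.08],"spin":0},
  {"slide":[0,0,0.04],"spin":0},
  {"slide":[0,0,0],"spin":0},
])

```text
time_s: 13.55
tcp_pos: [0.5383, 0.2231, 0.0419]
ee_rot: [[-0.998, 0.062, 0.018], [0.061, 0.997, -0.035], [-0.02, -0.034, -0.999]]
wrist_force: [-2.9, 0.2, 7.4]
gripper_width: 0.007
```

Call:
servo_tool([
  {"slide":[0,0,-0.4],"spin":0},
  {"slide":[0,0,-0.8],"spin":0},
  {"slide":[0,0,-1],"spin":0},
  {"slide":[0,0,-1],"spin":0},
  {"slide":[0,0,-1],"spin":0},
  {"slide":[0,0,-1],"spin":0},
  {"slide":[0,0,-0.7],"spin":0},
  {"slide":[0,0,0],"spin":0},
])

```text
time_s: 14.35
tcp_pos: [0.535, 0.2268, 0.1946]
ee_rot: [[-0.998, 0.064, 0.015], [0.063, 0.997, -0.038], [-0.018, -0.037, -0.999]]
wrist_force: [-0.2, -0.1, -0.5]
gripper_width: 0.002
```

Call:
servo_tool([
  {"slide":[-0.15,-0.6,0],"spin":0},
  {"slide":[-0.15,-1,0],"spin":0},
  {"slide":[-0.15,-1,0],"spin":0},
  {"slide":[-0.15,-1,0],"spin":0},
  {"slide":[-0.15,-1,0],"spin":0},
  {"slide":[-0.15,-1,0],"spin":0},
  {"slide":[-0.15,-1,0],"spin":0},
  {"slide":[-0.15,-1,0],"spin":0},
  {"slide":[-0.15,-1,0],"spin":0},
  {"slide":[-0.15,-1,0],"spin":0},
])

```text
time_s: 15.35
tcp_pos: [0.549, -0.0313, 0.1904]
ee_rot: [[-0.998, 0.063, -0.01], [0.063, 0.997, -0.046], [0.007, -0.046, -0.999]]
wrist_force: [1.0, -0.1, -0.0]
gripper_width: 0.009
```

Call:
servo_tool([
  {"slide":[-0.24,-1,0],"spin":0},
  {"slide":[-0.24,-1,0],"spin":0},
  {"slide":[-0.24,-1,0],"spin":0},
  {"slide":[-0.24,-1,0],"spin":0},
  {"slide":[-0.24,-1,0],"spin":0},
  {"slide":[-0.24,-1,0],"spin":0},
  {"slide":[-0.1,-0.5,0.3],"spin":0},
  {"slide":[0,0,0.7],"spin":0},
  {"slide":[0,0,0.3],"spin":0},
  {"slide":[0,0,0],"spin":0},
])

```text
time_s: 16.35
tcp_pos: [0.5635, -0.2138, 0.1478]
ee_rot: [[-0.996, 0.074, -0.04], [0.075, 0.996, -0.043], [0.037, -0.046, -0.998]]
wrist_force: [-0.6, 0.3, 0.5]
gripper_width: 0.007
```

```bash
python3 look.py w9
```

```text
16.4 [ 0.5637 -0.2137  0.1482] [-0.1912  0.1226  0.4725] [ -4.0179  24.0269  -8.9475   3.064  -59.1632 -91.8677]
[[-0.9965  0.0735 -0.0398]
 [ 0.0752  0.9962 -0.0432]
 [ 0.0364 -0.0461 -0.9983]]
tcp px (np.float64(320.2871806796799), np.float64(252.0595752443746))
[531.3645 189.9034] [522 180  19  21 321] [ 0.557  -0.0114  0.053 ]
[330.762  225.1587] [319 213  25  24 479] [ 0.5779 -0.2103  0.053 ]
```

View pics/w9.png

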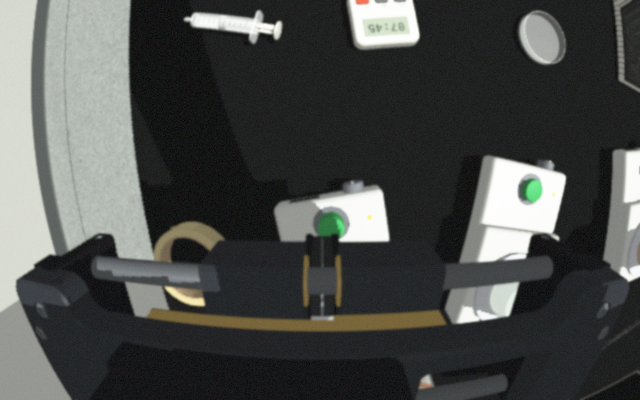

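Call:
servo_tool([
  {"slide":[-0.18,0.08,0.7],"spin":0},
  {"slide":[-0.18,0.08,0.7],"spin":0},
  {"slide":[-0.15,0.08,0.7],"spin":0},
  {"slide":[-0.1,0.05,0.4],"spin":0},
  {"slide":[0,0,0],"spin":0},
  {"slide":[0,0,0],"spin":0},
])

```text
time_s: 17.0
tcp_pos: [0.5803, -0.208, 0.0871]
ee_rot: [[-0.997, 0.068, -0.033], [0.069, 0.997, -0.045], [0.029, -0.047, -0.998]]
wrist_force: [-0.4, 0.1, 0.6]
gripper_width: 0.004
```

```bash
python3 look.py w10
python3 - <<'E'
import cv2
f=cv2.imread('pics/w10.png');cv2.imwrite('pics/w10z.png',cv2.resize(f[130:330,220:420],None,fx=3,fy=3,interpolation=2))
E
```

```text
17.05 [ 0.5804 -0.208   0.0872] [-0.6633 -0.3396 -0.3096] [ -3.3347  28.6358 -11.2525   3.4283 -51.8507 -92.7703]
[[-0.9972  0.0681 -0.0321]
 [ 0.0695  0.9966 -0.0452]
 [ 0.0289 -0.0473 -0.9985]]
tcp px (np.float64(319.95157714018256), np.float64(251.67028638001543))
[565.4153 186.4266] [555 174  22  26 443] [ 0.5573 -0.0137  0.053 ]
[319.2741 225.2866] [303 212  33  28 642] [ 0.5754 -0.21    0.053 ]
```

View pics/w10z.png

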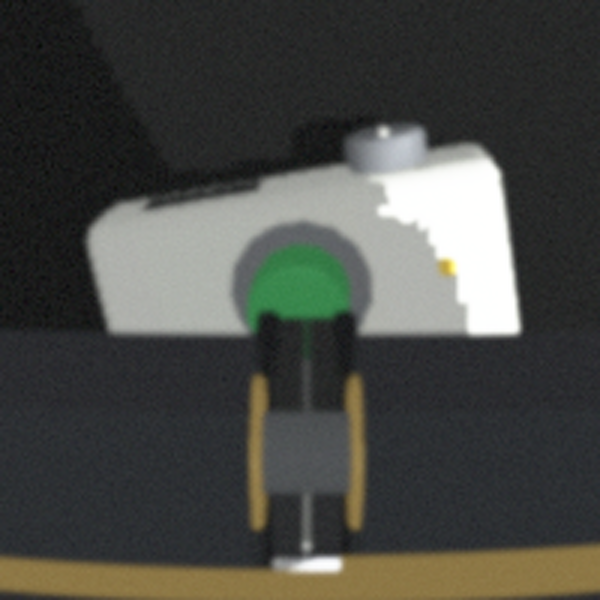

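Call:
servo_tool([
  {"slide":[0.03,0,0.3],"spin":0},
  {"slide":[0,0,0.3],"spin":0},
  {"slide":[0,0,0.3],"spin":0},
  {"slide":[0,0,0],"spin":0},
])

```text
time_s: 17.45
tcp_pos: [0.5795, -0.2092, 0.0653]
ee_rot: [[-0.997, 0.068, -0.028], [0.07, 0.997, -0.046], [0.025, -0.047, -0.999]]
wrist_force: [-0.9, -0.4, 0.2]
gripper_width: 0.006
```

```bash
python3 look.py w11
python3 - <<'E'
import cv2
f=cv2.imread('pics/w11.png');cv2.imwrite('pics/w11z.png',cv2.resize(f[130:330,220:420],None,fx=3,fy=3,interpolation=2))
E
```

```text
17.5 [ 0.58   -0.2093  0.0659] [ 0.1478 -0.2558  0.5516] [ -3.4512  29.932  -12.6942   3.6148 -48.8335 -92.8992]
[[-0.9973  0.068  -0.0273]
 [ 0.0692  0.9965 -0.0459]
 [ 0.0241 -0.0477 -0.9986]]
tcp px (np.float64(319.80865573614176), np.float64(252.6694641561529))
[582.823  192.4125] [572 179  23  28 514] [ 0.5566 -0.015   0.053 ]
[318.9263 229.915 ] [302 222  34  20 353] [ 0.5706 -0.2099  0.053 ]
```

View pics/w11z.png

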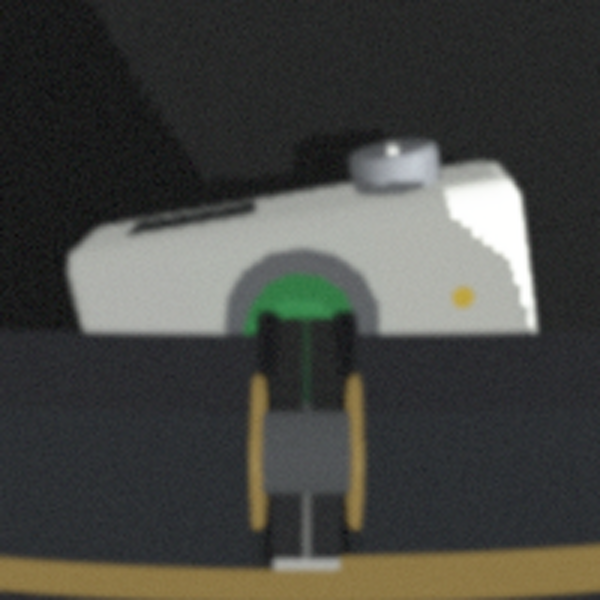

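Centred over the beaker's key, and it looks the same as the other two did. Pressing.

Call:
servo_tool([
  {"slide":[0,0,0.2],"spin":0},
  {"slide":[0,0,0.2],"spin":0},
  {"slide":[0,0,0.2],"spin":0},
  {"slide":[0,0,0],"spin":0},
])

```text
time_s: 17.9
tcp_pos: [0.5806, -0.2102, 0.0506]
ee_rot: [[-0.997, 0.068, -0.025], [0.069, 0.997, -0.046], [0.022, -0.048, -0.999]]
wrist_force: [-0.6, 0.3, 1.9]
gripper_width: 0.006
```

Call:
servo_tool([
  {"slide":[0,0,0.14],"spin":0},
  {"slide":[0,0,0.14],"spin":0},
  {"slide":[0,0,0.06],"spin":0},
  {"slide":[0,0,0],"spin":0},
])

```text
time_s: 18.3
tcp_pos: [0.5808, -0.2103, 0.0432]
ee_rot: [[-0.997, 0.067, -0.024], [0.068, 0.997, -0.047], [0.021, -0.048, -0.999]]
wrist_force: [-1.4, 1.0, 4.7]
gripper_width: 0.006
```

Call:
servo_tool([
  {"slide":[0,0,0.08],"spin":0},
  {"slide":[0,0,0.08],"spin":0},
  {"slide":[0,0,0],"spin":0},
])

```text
time_s: 18.6
tcp_pos: [0.5808, -0.2103, 0.0417]
ee_rot: [[-0.998, 0.066, -0.024], [0.067, 0.997, -0.047], [0.02, -0.049, -0.999]]
wrist_force: [-2.2, 1.1, 7.3]
gripper_width: 0.006
```

Call:
servo_tool([
  {"slide":[0,0,-0.4],"spin":0},
  {"slide":[0,0,-0.8],"spin":0},
  {"slide":[0,0,-1],"spin":0},
  {"slide":[0,0,-1],"spin":0},
  {"slide":[0,0,-1],"spin":0},
  {"slide":[0,0,-1],"spin":0},
  {"slide":[0,0,-1],"spin":0},
  {"slide":[0,0,-0.7],"spin":0},
  {"slide":[0,0,0],"spin":0},
])

```text
time_s: 19.5
tcp_pos: [0.5835, -0.2028, 0.22]
ee_rot: [[-0.997, 0.068, -0.027], [0.069, 0.996, -0.047], [0.024, -0.048, -0.999]]
wrist_force: [-0.0, -1.4, 0.9]
gripper_width: 0.008
```

Call:
servo_tool([
  {"slide":[1,0,0],"spin":0},
  {"slide":[1,0,0],"spin":0},
  {"slide":[1,0,0],"spin":0},
  {"slide":[0.6,0,0],"spin":0},
  {"slide":[0,0,0],"spin":0},
  {"slide":[0,0,0],"spin":0},
])

```text
time_s: 20.1
tcp_pos: [0.4874, -0.1959, 0.2153]
ee_rot: [[-0.997, 0.07, -0.036], [0.072, 0.996, -0.043], [0.033, -0.046, -0.998]]
wrist_force: [-0.3, -0.2, -0.5]
gripper_width: 0.008
```

```bash
python3 look.py w12
python3 - <<'E'
from station import optics
from h import *
np.set_printoptions(precision=4,suppress=True)
for n in ['scene','side']:
    c=optics.capture(n);cv2.imwrite(f'pics/{n}9.png',c['frame'][:,:,::-1])
    for ce,s in sorted(green(c['frame']),key=lambda q:q[0][0]): print(n,ce,s)
    y,x=(110,250) if n=='scene' else (140,280)
    cv2.imwrite(f'pics/{n}9z.png',cv2.resize(c['frame'][y:y+160,x:x+210,::-1],None,fx=3.5,fy=3.5,interpolation=2))
E
```

```text
20.15 [ 0.4875 -0.1959  0.2151] [-0.5975 -0.3833 -1.4375] [ -2.6288  13.2644 -14.4756   2.8426 -64.2875 -92.7205]
[[-0.9969  0.0701 -0.0369]
 [ 0.0717  0.9965 -0.043 ]
 [ 0.0337 -0.0455 -0.9984]]
tcp px (np.float64(320.0456193657449), np.float64(251.5463164509153))
[602.7714 211.9048] [598 206  11  13 105] [0.535  0.2063 0.053 ]
[484.5556 239.4444] [477 232  16  17 207] [ 0.5547 -0.009   0.053 ]
scene [288.8462 175.7692] [287 174   5   4  13]
scene [334.85 208.  ] [332 206   6   5  20]
scene [388.6 244.9] [386 242   7   6  30]
side [303.1333 194.8   ] [301 193   5   4  15]
side [337.1667 216.3333] [335 215   5   4  18]
side [377.2667 240.9667] [374 239   7   5  30]
```

View pics/scene9z.png

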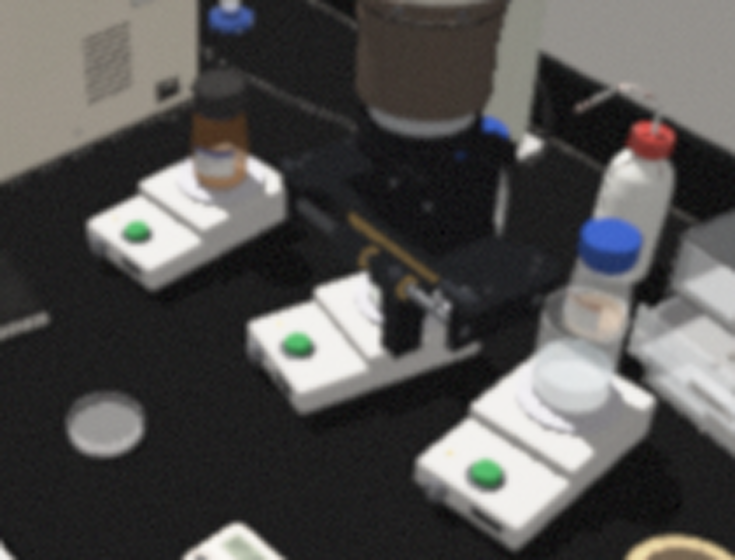

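View pics/side9z.png

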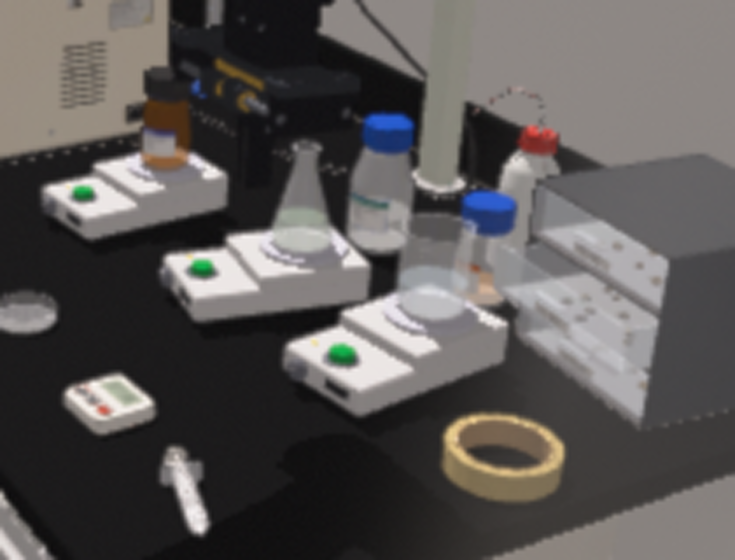

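View pics/w12.png

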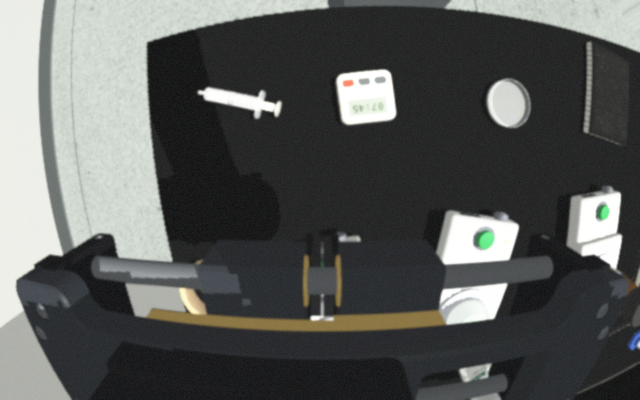

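The scene and side views show all three keys equally low: the green blobs in the side view are 4–5 px high, down from 7–8 px. The vessels and bystanders are where they were, and the arm is clear. Handing in.

```bash
python3 -c "
from station import r
print(r.finish_job())"
```

```text
the job is handed in; nothing more can be done
None
```

I pressed the three start keys in the order asked: flask, brown bottle, then beaker. I handed the job in at about 20 s of the 56 s allowed, and no verdict was reported.

- **Presses:** Each key went about 12 mm down, with the shut fingertips ending at z = 0.0416–0.0419 m. The force was then 7.3–7.9 N and still rising, so I take each key to be at its stop. That is slightly more than the 6 N given for 12 mm, but well under the 25 N limit.
- **Final pictures:** In the side view all three keys stand equally low, with green blobs 4–5 px high against 7–8 px before. The vessels, dish, timer, syringe and log book showed no visible movement. In the scene view the gripper hid the flask, so I checked that one in the side view only. The arm was raised and clear of everything.
- **Disagreements:** The wrist camera and the fixed cameras differed by up to about 10 mm in y on where the keys were, so I centred each press using the close-up wrist view. The tool also tilted by 2–3° during the moves, which did no harm.

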